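# Turn the menu board over to supper

### The arm

A 6-joint arm with a two-finger parallel gripper is mounted at the origin on the work surface. World frame = base frame: x ahead of the robot, y to its left, z up, the work surface at z = 0. Lengths are in m, angles in degrees, forces in N, time in s.
With the tool pointing down it reaches from about 0.35 to 0.875 m from the base axis. Payload 4.2 kg.
Tool frame: the origin (TCP) lies on the centre line of the jaws, within the pads' length; the fingertips stand 19 mm ahead of it and the grasp point (between the pads) is the TCP; x points along the fingers, y is the direction in which the jaws open and shut, and the axes are right-handed (so a half turn about x gives the same grasp; the last joint's range is limited). The gripper opens to 87 mm and grips with 3 to 60 N. Pads are 19 mm wide; open, the fingers measure 117 mm over their backs; the gripper's body (75 mm by 190 mm) begins 51 mm behind the grasp point.
Start: joints at [-60.413, 22.042, 0.453, 0, -68.411, -14.817], TCP at [0.159, -0.604, 0.242] pointing down, gripper open.
Joint ranges: [-179.83, 179.83], [-69.29, 118.12], [-61.27, 80.66], [-181.25, 117.63], [-171.15, -9.14], [-177.46, 177.46]. Speed limits (degrees/s): [159.86, 159.86, 180, 180, 180, 180].

### API

Orientations are given as a 3x3 rotation matrix whose columns are the frame's x, y, z axes.
In Python, from station import * gives the robot as it stands.
- The arm moves only by the shell command python3 -m creep 'ROWS'. ROWS is JSON, a list of rows, each a list of 5 numbers: the opening, from 0 (shut) to 1 (fully open), then the shift along the world's x, y, z in mm, then the turn about the world's z in rad. In form: [[jaw, x, y, z, turn], ...]. A call has exactly 8 rows; each row is the pose to reach, as a shift and turn from the pose measured when the call began; what a row does not reach only later rows make up. A row lasts 1/10 s, in which the tool goes at most 50 mm and 8.59 degrees, less where a joint would pass 70% of its speed; a pose out of reach is approached as far as the arm can. A call with a gripper value outside its range is refused whole. The fingers move at their own pace and stop on an object; the grip force is fixed at half the most. Time passes only in rows, so rows that repeat a pose let the fingers close, or fill a call up. It gives the time, the measured TCP pose, the force and the opening at its end, in the units of the state.
- sense(): the state, without advancing time (a new reading comes with each control period).
- capture(name): name is "scene" or "side" or "wrist"; returns a dict with "image" (480x640x3 uint8, blue, green, red), "z_map" (480x640 float32, m along the optical axis (not along the pixel's ray), 0 where there is no reading), "mtx" (3x3 intrinsics, pixels), "eye" and "attitude" of the camera in the world. Camera axes: x right, y up, looking along -z (the intrinsics and any distortion apply to the point x, -y, -z); pixel columns grow to the right and rows downward; lengths in m; the calibration is good to about 2 mm. A picture is of the moment at which its call begins.
- finish_job(): hands the job in, once; it reports no verdict.
Trained networks look in a picture, given as the dict that the camera call returned (one of the last four; its "shot" number tells which), for a name from the list of things; names that differ only in an ending like _2 or _b are one class to them, and where a whole thing is asked for, a point or a joint stands for the part that bears it (a point fixed in the world has none). Each returns a list of dicts, best first, with "confidence" (0 to 1); they miss things now and then, are a little off and sometimes report something else, mostly with a low value. They report only what shows in the picture. A call takes as long as a camera call. They do not tell look-alikes from the thing itself.
- look_for(picture, thing): "box" ([left, top, right, bottom] in pixels, round what is visible of it).
- mark_of(picture, thing): "centre" ([column, row] in pixels: a listed point, or the origin of a listed thing).
The state is a dict: "time_s": time; "joints": joint angles; "joint_velocities": joint speeds; "effort": joint torques, N m; "tcp_pos": TCP position; "ee_rot": TCP orientation; "wrist_force": force on the tool from outside, world axes, zero at the start; "moment": the same for the moment, N m; "gripper_width": opening from 0.0 (shut) to 1.0 (fully open).
Only numpy, scipy, OpenCV 4.12 (cv2) and the standard library are available. Lean on these libraries where they do the work, as an engineer would, in place of code of your own. Each camera call takes 0.05 s, during which the arm holds its last target.

### The job

The flip-over menu board on the dining table still shows breakfast: with your fingertips, push its hinged leaf up by the red-tabbed free edge and over the spine, then press it down flat on the other side so that it shows supper, and leave it there. Only push the leaf, never pinch it between the fingers, and guide it all the way rather than flinging it over. The board must stay where it stands, neither picked up nor shoved along, and the egg cups, butter dish and spoon are to be left alone.

Things in the scene. Friction and masses are not known exactly. Their poses are not given: they have to be found in the camera images.
- board: The menu board's base: a loose brown wooden block, 170 mm along its x (the spine direction), 240 mm along its y, 45 mm high, about 1.5 kg. Origin at the centre of its underside, z up. The spine runs along its x over the middle of its top; the leaf starts on the +y half and must end on the -y half, which has a blue pad with a white disc.
- spine_mid (a point): Middle of the spine, on the hinge axis, 49 mm above the table (4 mm above the block's top); same axes as the board: x along the hinge axis, y towards the side where the leaf starts, z up.
- leaf (a joint): Angle of the leaf about the spine, rad: 0 = flat on the +y half, 1.57 = upright, 3.14 = flat on the -y half (stops at 0 and 3.14). It starts between 0 and 0.2. The hinge is stiff (about 0.15 N m of friction, more than the leaf's weight of about 0.12 kg can turn), so the leaf stays at whatever angle it is left and does not fall by itself; 2 to 3 N at its free edge moves it.
- leaf_edge (a point): Middle of the leaf's free edge, 150 mm from the hinge axis, at the leaf's mid-thickness, where a 50 mm long red tab is painted. The leaf is 8 mm thick in all and 154 mm wide along the spine. With the leaf flat the edge overhangs the block by 30 mm, with 45 mm of free space between its underside and the table. The point's y points from the spine to the free edge, x along the spine.
- leaf_back: The leaf's white back plate, fixed to the leaf: 5 mm thick, 154 mm along the spine, reaching from 12 to 150 mm from the hinge axis; the underside at the start (4 mm below the hinge axis when flat), the upper face when the leaf has been turned; bears the supper picture (blue with a white moon). Origin on the hinge axis, axes as leaf_edge.
- leaf_front: The leaf's front panel, fixed on the back plate: 3 mm thick, 142 mm along the spine, reaching from 12 to 144 mm from the hinge axis, so set 6 mm back from the free edge and from the sides; the upper face at the start, yellow with an orange disc (breakfast). Origin on the hinge axis, axes as leaf_edge.
- egg_cup_a: White ceramic egg cup, 62 mm high, 50 mm across, loose, beyond the board. Origin at the centre of its foot.
- egg_cup_b: The other egg cup, just the same.
- butter_dish: Glass butter dish with its lid on, 95 x 155 mm (x, y), 86 mm high to the top of the knob, loose, on the right of the board. Origin at the centre of its underside.
- spoon: Stainless steel spoon, 160 mm long along its x, lying loose on the right of the board.
There are look-alikes about, which are no part of the job. There is more than one size of the butter_dish; the job needs the middle-sized.

How it is judged:
By the outcome, as a careful person would: the job done as asked, in the order asked, and still so for the second after the job is handed in, with the robot touching nothing.
It also fails if it takes over 42 s, if anything falls off the work surface, if the arm or the gripper's body presses on something with over 40 N, if the wrist force passes 120 N, or if a joint passes its speed limit or range.

## Working session

There is one attempt and no reset: what is moved stays moved. The work goes in short steps, Python scripts to look and compute and a shell command to move; the robot and the scene stay as the last step left them, time stands still between calls to the robot, and variables do not carry over. Pictures are saved under pics/ and viewed, and the job is handed in when it is done.

```bash
ls; mkdir -p pics; cat > h.py <<'E'
from station import *
import numpy as np, cv2
def unproj(p,c,r,z=None):
    K=p["mtx"]; 
    if z is None:
        w=p["z_map"][int(r)-1:int(r)+2,int(c)-1:int(c)+2]; w=w[w>0]; z=np.median(w) if len(w) else np.nan
    v=np.array([(c-K[0][2])/K[0][0]*z,-(r-K[1][2])/K[1][1]*z,-z])
    return np.array(p["attitude"])@v+np.array(p["eye"])
def cloud(p):
    K=np.array(p["mtx"]);z=p["z_map"];r,c=np.mgrid[:480,:640]
    v=np.stack([(c-K[0,2])/K[0,0]*z,-(r-K[1,2])/K[1,1]*z,-z],-1)
    w=v@np.array(p["attitude"]).T+np.array(p["eye"]); w[z<=0]=np.nan
    return w
E
python3 - <<'E'
from h import *
np.set_printoptions(precision=4,suppress=True)
for n in ("scene","side"):
    p=capture(n); cv2.imwrite(f"pics/{n}0.png",p["image"])
    print(n,p["eye"],{k:v for k,v in p.items() if k not in("image","z_map")}.keys())
    for t in ("board","leaf_edge","spine_mid","leaf_front","egg_cup_a","butter_dish","spoon"):
        try:
            for d in mark_of(p,t)[:3]:
                print(t,d["confidence"],d["centre"],unproj(p,*d["centre"]))
        except Exception as e: print(t,e)
s=sense();print(s)
E
```

```text
pics
scene [ 0.9252 -0.6986  0.9059] dict_keys(['mtx', 'eye', 'attitude', 'shot'])
board 0.95 [340.9, 207.6] [0.5788 0.0095 0.0451]
leaf_edge 0.91 [342.1, 153.9] [ 0.4611  0.2453 -0.0018]
spine_mid 0.93 [343.1, 191.9] [0.5593 0.0593 0.0487]
leaf_front 0.62 [344.8, 190.9] [0.5618 0.0642 0.0493]
egg_cup_a 0.95 [432.5, 221.5] [0.7969 0.1097 0.0092]
egg_cup_a 0.61 [402.8, 274.1] [ 0.7934 -0.0817  0.0107]
butter_dish 0.8 [249.4, 254.7] [ 0.4563 -0.228   0.0425]
butter_dish 0.73 [289.9, 352.2] [ 0.6764 -0.3982  0.06  ]
butter_dish 0.73 [167.2, 371.7] [ 0.4978 -0.5527  0.0794]
spoon 0.95 [218.9, 295.3] [ 0.4448 -0.3419  0.012 ]
spoon 0.66 [401.8, 272.1] [ 0.7894 -0.079   0.0129]
side [0.3212 0.7329 0.912 ] dict_keys(['mtx', 'eye', 'attitude', 'shot'])
board 0.87 [307.1, 324.8] [0.5549 0.0859 0.0553]
leaf_edge 0.64 [323.8, 371.9] [0.4889 0.1788 0.054 ]
spine_mid 0.82 [309.1, 309.7] [0.567  0.0398 0.0455]
spine_mid 0.24 [323.7, 371.3] [0.4893 0.1782 0.0548]
leaf_front 0.64 [312.5, 311.1] [0.5567 0.0479 0.0542]
egg_cup_a 0.61 [193.8, 324.1] [0.7901 0.1301 0.0126]
egg_cup_a 0.55 [234.2, 261.2] [ 0.7878 -0.0628  0.0182]
butter_dish 0.93 [332.2, 201.5] [ 0.6318 -0.3194  0.0445]
butter_dish 0.89 [415.7, 180.4] [ 0.4487 -0.48    0.0451]
butter_dish 0.68 [392.2, 259.4] [ 0.439  -0.165   0.0436]
spoon 0.89 [407.3, 223.4] [ 0.4373 -0.3399  0.0104]
{'time_s': 0.8, 'joints': array([-60.4148,  22.0391,   0.4533,  -0.0021, -68.4094, -14.8131]), 'joint_velocities': array([ 0.0131,  0.0226,  0.0084, -0.0159, -0.0718,  0.0711]), 'effort': array([ -0.0006, -39.0408,  18.7614,   4.2241,   0.0157,  -0.    ]), 'tcp_pos': array([ 0.1594, -0.6043,  0.2416]), 'ee_rot': array([[ 0.0001, -0.255 ,  0.967 ],
       [-0.0001,  0.967 ,  0.255 ],
       [-1.    , -0.0001,  0.0001]]), 'wrist_force': array([-0.1302, -0.0278, -0.2186]), 'moment': array([0.0034, 0.0502, 0.0006]), 'gripper_width': 1.0023883114668692}
```

View pics/scene0.png

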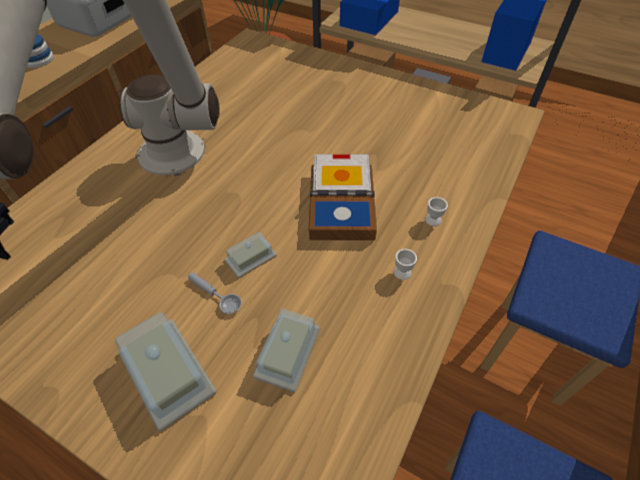

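View pics/side0.png

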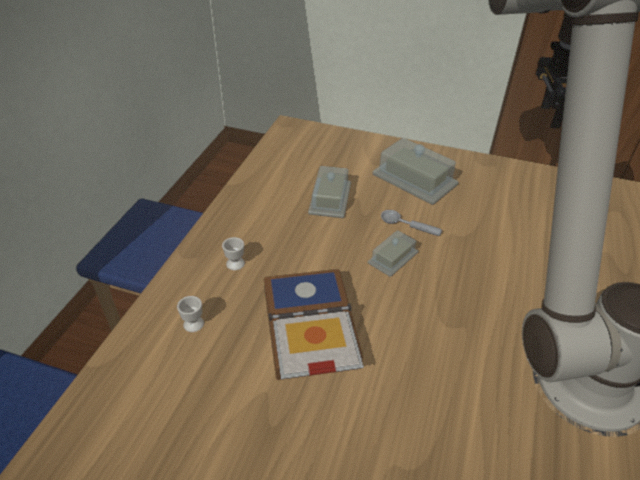

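The board is in the middle, spine about 30° from world x. The red tab is at (341,156) in the scene view and (321,367) in the side view. Next I'll measure it precisely and look at the fingers.

```bash
cat > meas.py <<'E'
from h import *
np.set_printoptions(precision=4,suppress=True)
def meas(n,tag=None):
    p=capture(n); 
    if tag: cv2.imwrite(f"pics/{n}_{tag}.png",p["image"])
    w=cloud(p); im=p["image"]; hsv=cv2.cvtColor(im,cv2.COLOR_BGR2HSV)
    H,S,V=[hsv[...,i].astype(int) for i in range(3)]
    near=(abs(w[...,0]-.56)<.22)&(abs(w[...,1]-.06)<.22)&(w[...,2]>.02)
    out={}
    for k,m in dict(red=((H<6)|(H>174))&(S>170)&(V>90),blue=(H>100)&(H<125)&(S>120),yel=(H>18)&(H<32)&(S>170)&(V>120),orange=(H>7)&(H<17)&(S>190)&(V>150)).items():
        q=w[m&near]
        if len(q)>8: out[k]=q; print(n,k,len(q),np.median(q,0),q.min(0),q.max(0))
    return p,w,out
E
python3 - <<'E'
from meas import *
for n in("scene","side"):
    p,w,o=meas(n)
    # leaf plane from yellow+orange
    q=np.vstack([o.get("yel",np.zeros((0,3))),o.get("orange",np.zeros((0,3)))])
    c=q.mean(0);u,s,v=np.linalg.svd(q-c);nn=v[2]*np.sign(v[2,2]);print("plane n",nn,"tilt",np.arccos(nn[2]),c)
    b=o["blue"];
    r=cv2.minAreaRect((b[:,:2]*1000).astype(np.float32));print("blue rect",r)
    r=cv2.minAreaRect((q[:,:2]*1000).astype(np.float32));print("yel rect",r)
p=capture("wrist");cv2.imwrite("pics/wrist0.png",p["image"])
w=cloud(p)
print(p["eye"],np.array(p["attitude"]))
E
```

```text
scene red 50 [0.4933 0.174  0.0585] [0.4722 0.1594 0.0547] [0.5149 0.188  0.0619]
scene blue 1084 [ 0.5912 -0.0084  0.0457] [ 0.5132 -0.0742  0.041 ] [0.6672 0.0606 0.051 ]
scene yel 605 [0.5279 0.1079 0.0559] [0.4663 0.053  0.0508] [0.591  0.1632 0.063 ]
scene orange 132 [0.5285 0.1072 0.0563] [0.5075 0.0857 0.0507] [0.5487 0.1287 0.0616]
plane n [ 0.0122 -0.0267  0.9996] tilt 0.029332119806944678 [0.5285 0.1073 0.0561]
blue rect ((590.168212890625, -7.2468109130859375), (137.5003662109375, 85.748779296875), 28.22309684753418)
yel rect ((528.4329833984375, 108.6111831665039), (106.65320587158203, 75.73348236083984), 28.21422576904297)
side red 169 [0.495  0.1721 0.0577] [0.4739 0.1534 0.0534] [0.5191 0.1904 0.0628]
side blue 249 [ 0.5843 -0.0076  0.0466] [ 0.5164 -0.077   0.0411] [0.6682 0.053  0.0507]
side yel 286 [0.5246 0.1037 0.0566] [0.4707 0.054  0.0515] [0.591  0.156  0.0609]
plane n [ 0.0191 -0.0325  0.9993] tilt 0.037702372777173206 [0.5288 0.1048 0.0566]
blue rect ((593.541015625, -8.846427917480469), (133.0131378173828, 82.6519775390625), 29.477582931518555)
yel rect ((531.9065551757812, 104.86721801757812), (103.87619018554688, 71.070556640625), 28.35007667541504)
[ 0.0785 -0.6256  0.3846] [[-0.2539 -0.9216 -0.2936]
 [ 0.9672 -0.2419 -0.0772]
 [ 0.0001 -0.3036  0.9528]]
```

View pics/wrist0.png

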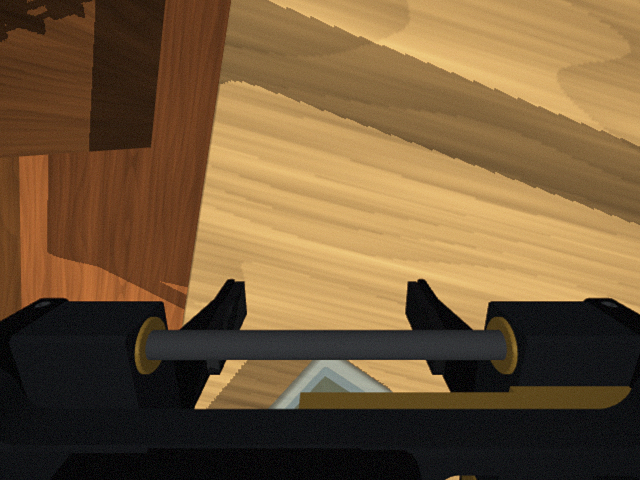

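```bash
python3 - <<'E'
from meas import *
yaw=np.radians(28.3);a=np.array([np.cos(yaw),np.sin(yaw)]);b=np.array([-a[1],a[0]])
for n in("scene","side"):
    p,w,o=meas(n)
    q=w[(w[...,2]>.035)&(w[...,2]<.075)&(abs(w[...,0]-.55)<.17)&(abs(w[...,1]-.06)<.18)]
    q=q[(abs(q[:,:2]@a-np.dot(a,[.563,.05]))<.1)]
    s=q[:,:2]@b;t=q[:,:2]@a
    print("b pct",np.percentile(s,[.1,.5,2,98,99.5,99.9]),"a",np.percentile(t,[.1,.5,2,98,99.5,99.9]))
    for k in o: print(k,np.percentile(o[k][:,:2]@b,[1,50,99]),np.percentile(o[k][:,:2]@a,[1,50,99]))
    h=[(round(x,3),round(float(np.median(q[abs(s-x)<.005,2])),4)) for x in np.arange(-.38,-.0,.01) if (abs(s-x)<.005).sum()>5] if 0 else [(round(x,3),round(float(np.median(q[abs(s-x)<.005,2])),4)) for x in np.arange(s.min(),s.max(),.015) if (abs(s-x)<.005).sum()>5]
    print(h)
E
```

```text
scene red 50 [0.4926 0.1733 0.0582] [0.4719 0.158  0.0548] [0.516  0.1871 0.063 ]
scene blue 1086 [ 0.5913 -0.0088  0.0457] [ 0.5131 -0.0742  0.04  ] [0.6681 0.059  0.051 ]
scene yel 604 [0.5283 0.107  0.0557] [0.4651 0.0541 0.0509] [0.5904 0.1632 0.0604]
scene orange 132 [0.5285 0.1076 0.0565] [0.5071 0.0847 0.0514] [0.5475 0.1277 0.0608]
b pct [-0.3434 -0.3426 -0.3409 -0.0822 -0.0744 -0.072 ] a [0.4324 0.4332 0.436  0.5979 0.6009 0.6017]
red [-0.0875 -0.0815 -0.0744] [0.4939 0.5165 0.5389]
blue [-0.3263 -0.2886 -0.2455] [0.4483 0.5163 0.5841]
yel [-0.1904 -0.1569 -0.1198] [0.4638 0.5157 0.569 ]
orange [-0.177  -0.1556 -0.1361] [0.4966 0.5157 0.5346]
[(np.float64(-0.345), 0.0404), (np.float64(-0.33), 0.0454), (np.float64(-0.315), 0.0455), (np.float64(-0.3), 0.0457), (np.float64(-0.285), 0.0455), (np.float64(-0.27), 0.0454), (np.float64(-0.255), 0.0457), (np.float64(-0.24), 0.0457), (np.float64(-0.225), 0.0491), (np.float64(-0.21), 0.0514), (np.float64(-0.195), 0.0541), (np.float64(-0.18), 0.0544), (np.float64(-0.165), 0.055), (np.float64(-0.15), 0.0554), (np.float64(-0.135), 0.0558)
[... 504 characters left out ...]
[0.4965 0.517  0.5394]
blue [-0.3279 -0.2822 -0.2497] [0.4518 0.5072 0.583 ]
yel [-0.1934 -0.1615 -0.1255] [0.4666 0.5078 0.5693]
[(np.float64(-0.346), 0.0439), (np.float64(-0.331), 0.0466), (np.float64(-0.316), 0.0465), (np.float64(-0.301), 0.0465), (np.float64(-0.286), 0.0466), (np.float64(-0.271), 0.0467), (np.float64(-0.256), 0.0465), (np.float64(-0.241), 0.0461), (np.float64(-0.226), 0.0529), (np.float64(-0.211), 0.0535), (np.float64(-0.196), 0.0549), (np.float64(-0.181), 0.0556), (np.float64(-0.166), 0.0561), (np.float64(-0.151), 0.0565), (np.float64(-0.136), 0.0568), (np.float64(-0.121), 0.0574), (np.float64(-0.106), 0.0575), (np.float64(-0.091), 0.0582), (np.float64(-0.076), 0.0559)]
```

```bash
python3 -m creep '[[1,50,50,0,0.15],[0.5,95,95,0,0.3],[0,140,140,0,0.45],[0,185,185,0,0.6],[0,220,230,0,0.75],[0,255,280,0,0.9],[0,290,325,0,1.05],[0,310,370,0,1.2]]'
```

```text
time_s: 1.85
tcp_pos: [0.4246, -0.3035, 0.2419]
ee_rot: [[0.001, -0.994, 0.106], [-0.001, 0.106, 0.994], [-1.0, -0.001, -0.0]]
wrist_force: [1.0, -0.2, 0.0]
gripper_width: 0.447
```

```bash
python3 -m creep '[[0,15,50,0,0.1],[0,30,100,0,0.2],[0,40,150,0,0.3],[0,45,200,0,0.4],[0,45,250,0,0.5],[0,45,300,0,0.6],[0,45,350,0,0.6],[0,45,400,0,0.6]]'
```

```text
time_s: 2.65
tcp_pos: [0.4692, 0.0911, 0.2423]
ee_rot: [[0.002, -0.881, -0.474], [0.0, -0.474, 0.881], [-1.0, -0.002, -0.001]]
wrist_force: [1.9, -1.0, 0.9]
gripper_width: 0.009
```

```bash
python3 -m creep '[[0,0,48,0,0],[0,0,95,0,0],[0,0,128,0,0],[0,0,128,-45,0],[0,0,128,-90,0],[0,0,128,-135,0],[0,0,128,-175,0],[0,0,128,-193,0]]'
python3 - <<'E'
from meas import *
s=sense();print(s["tcp_pos"],s["wrist_force"],s["joints"])
for n in("scene","side","wrist"):
    p=capture(n);cv2.imwrite(f"pics/{n}1.png",p["image"][80:330,150:500] if n!="wrist" else p["image"])
E
```

```text
time_s: 3.45
tcp_pos: [0.4674, 0.2176, 0.0459]
ee_rot: [[-0.003, -0.881, -0.473], [-0.003, -0.473, 0.881], [-1.0, 0.004, -0.002]]
wrist_force: [-1.3, -0.7, 0.8]
gripper_width: 0.005
[0.4674 0.2176 0.0459] [-1.2973 -0.6642  0.8334] [ 43.043   25.1375 -28.2946   0.0544 -36.8202 -14.8259]
```

View pics/scene1.png

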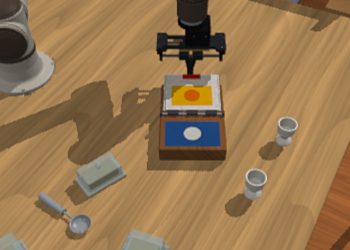

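View pics/wrist1.png

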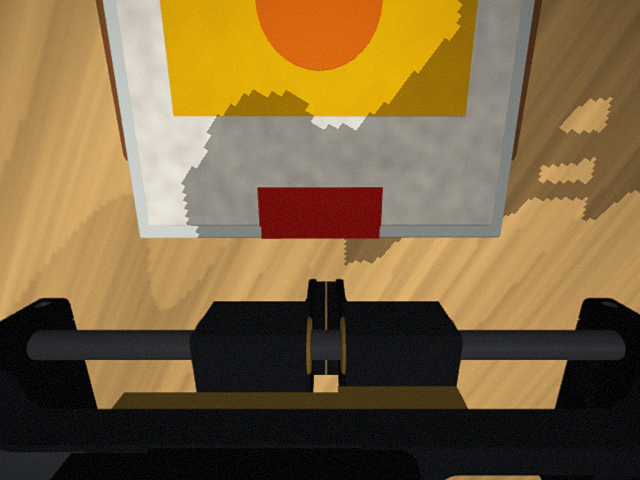

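```bash
python3 -m creep '[[0,5,-9,2,0],[0,10,-18,3,0],[0,13,-24,3,0],[0,14,-26,3,0],[0,14,-26,3,0],[0,14,-26,3,0],[0,14,-26,3,0],[0,14,-26,3,0]]'
```

```text
time_s: 4.4
tcp_pos: [0.4829, 0.1929, 0.0515]
ee_rot: [[0.0, -0.88, -0.475], [-0.002, -0.475, 0.88], [-1.0, 0.001, -0.001]]
wrist_force: [-0.3, 0.5, 0.9]
gripper_width: 0.006
```

```bash
python3 -m creep '[[0,0.5,-0.9,0,0],[0,1,-1.8,0,0],[0,1.4,-2.6,0,0],[0,1.6,-3,0,0],[0,1.7,-3.2,0,0],[0,1.8,-3.4,0,0],[0,1.9,-3.5,0,0],[0,1.9,-3.5,0,0]]'
```

```text
time_s: 5.2
tcp_pos: [0.4843, 0.1908, 0.0514]
ee_rot: [[0.0, -0.88, -0.475], [0.0, -0.475, 0.88], [-1.0, -0.0, 0.0]]
wrist_force: [-3.7, 6.7, 0.5]
gripper_width: 0.004
```

```bash
python3 -m creep '[[0,0.7,-1.3,1,0],[0,0.7,-1.3,3,0],[0,0.7,-1.4,6,0],[0,0.8,-1.5,9,0],[0,0.9,-1.7,12,0],[0,1,-1.9,15,0],[0,1.2,-2.2,18,0],[0,1.4,-2.5,20,0]]'
python3 - <<'E'
from meas import *
for n in("side","wrist"):
    p=capture(n);cv2.imwrite(f"pics/{n}2.png",p["image"][200:440,180:500] if n!="wrist" else p["image"])
print(sense()["wrist_force"])
E
```

```text
time_s: 6.0
tcp_pos: [0.4851, 0.1892, 0.0713]
ee_rot: [[-0.0, -0.88, -0.474], [0.002, -0.474, 0.88], [-1.0, -0.001, 0.002]]
wrist_force: [-3.4, 6.6, -1.5]
gripper_width: 0.002
[-4.0639  5.0291  1.0696]
```

View pics/side2.png

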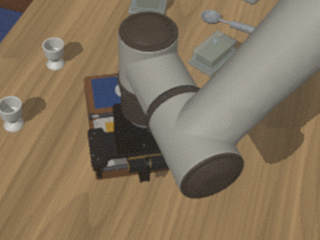

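View pics/wrist2.png

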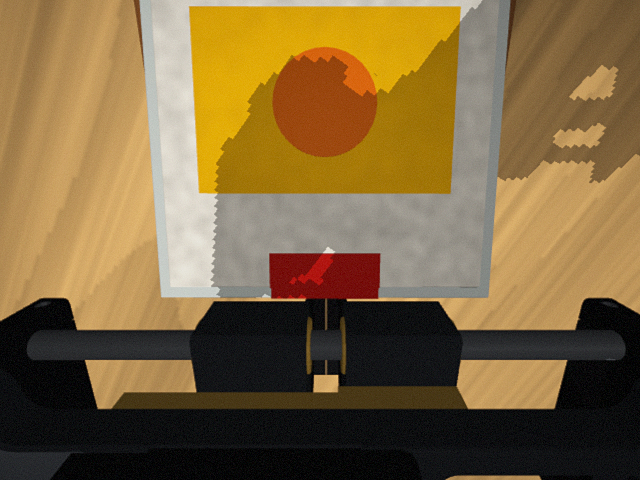

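```bash
cat >> meas.py <<'E'
yaw=np.radians(28.3);a=np.array([np.cos(yaw),np.sin(yaw)]);b=np.array([-a[1],a[0]])
def tilt(n,tag=None):
    p,w,o=meas(n,tag)
    q=np.vstack([o[k] for k in("yel","orange") if k in o]) if ("yel" in o or "orange" in o) else None
    if q is not None:
        c=q.mean(0);u,s,v=np.linalg.svd(q-c,full_matrices=False);nn=v[2]*np.sign(v[2,2])
        print(n,"n in a,b,z",nn[:2]@a,nn[:2]@b,nn[2],"theta",np.arctan2(-nn[:2]@b,nn[2]))
    if "blue" in o: print("blue board edges s,t:",np.percentile(o["blue"][:,:2]@b,[1,99]),np.percentile(o["blue"][:,:2]@a,[1,99]))
    st=sense();print("tcp t,s,z",st["tcp_pos"][:2]@a,st["tcp_pos"][:2]@b,st["tcp_pos"][2],"F a,b,z",st["wrist_force"][:2]@a,st["wrist_force"][:2]@b,st["wrist_force"][2])
E
python3 - <<'E'
from meas import *
tilt("wrist");tilt("scene","3")
E
```

```text
wrist red 4834 [0.4969 0.1697 0.0753] [0.4702 0.1492 0.0725] [0.5232 0.1911 0.0783]
wrist blue 5256 [0.5025 0.1682 0.1579] [0.3995 0.1162 0.0728] [0.579  0.2312 0.1721]
wrist yel 39368 [0.5326 0.1026 0.0632] [0.4662 0.0465 0.0546] [0.5972 0.1646 0.1437]
wrist orange 7868 [0.5307 0.1054 0.0645] [0.51   0.0827 0.0586] [0.5537 0.1897 0.0753]
wrist n in a,b,z -0.000194726811157786 -0.16838965262952185 0.9857204913000328 theta 0.1691957681932939
blue board edges s,t: [-0.1016 -0.0605] [0.4372 0.5978]
tcp t,s,z 0.5168892484060932 -0.06336385674209624 0.07146212905878495 F a,b,z -2.1423222372585804 6.677616641691813 1.7581074009686992
scene red 68 [0.4937 0.1711 0.0763] [0.4715 0.1568 0.0708] [0.516  0.1906 0.0821]
scene blue 1136 [ 0.5863 -0.0068  0.0456] [ 0.4228 -0.0733  0.0406] [0.668  0.1982 0.2336]
scene yel 670 [0.5295 0.106  0.0647] [0.4675 0.0542 0.0553] [0.5913 0.1601 0.0752]
scene orange 25 [0.5254 0.0912 0.0623] [0.514  0.0865 0.0598] [0.5441 0.0993 0.0662]
scene n in a,b,z -0.0009974004263401531 -0.16366576209475825 0.9865153437784593 theta 0.16440546676778237
blue board edges s,t: [-0.327 -0.081] [0.4479 0.5845]
tcp t,s,z 0.5169039040493397 -0.06337031585048686 0.07146063835448563 F a,b,z -1.5146381324147877 5.57384263463085 1.238334147520125
```

View pics/scene_3.png

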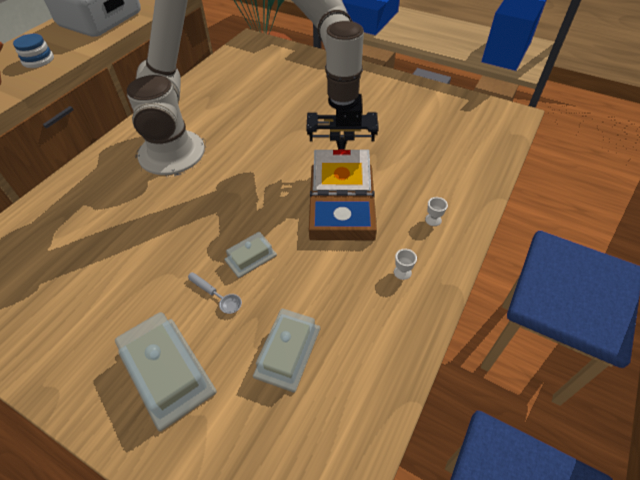

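The leaf is at 0.167 rad, exactly following the finger, and the board hasn't moved (blue pad edge still at s=-0.327). I'll continue along the arc.

```bash
cat > plan.py <<'E'
import sys,numpy as np
th0,d,press=map(float,sys.argv[1:4])
f=lambda t:(150*np.cos(t)+4*np.sin(t),150*np.sin(t)-4*np.cos(t))
for i in range(1,9):
    t=th0+d*i; ds=f(t)[0]-f(th0)[0]-press; dz=f(t)[1]-f(th0)[1]
    print(round(t,3),"dx %.1f dy %.1f dz %.1f"%(-.4741*ds,.8805*ds,dz))
E
python3 plan.py 0.167 0.03 1.1
```

```text
0.197 dx 0.9 dy -1.6 dz 4.4
0.227 dx 1.2 dy -2.3 dz 8.9
0.257 dx 1.7 dy -3.2 dz 13.3
0.287 dx 2.2 dy -4.1 dz 17.6
0.317 dx 2.8 dy -5.2 dz 22.0
0.347 dx 3.4 dy -6.4 dz 26.3
0.377 dx 4.1 dy -7.7 dz 30.5
0.407 dx 4.9 dy -9.1 dz 34.7
```

```bash
python3 -m creep '[[0,0.9,-1.6,3,0],[0,1.2,-2.2,7,0],[0,1.6,-3,12,0],[0,2.1,-4,17,0],[0,2.8,-5.2,22,0],[0,3.4,-6.4,26.3,0],[0,4.1,-7.7,30.5,0],[0,4.9,-9.1,34.7,0]]'; python3 - <<'E'
from meas import *
tilt("wrist")
E
```

```text
time_s: 7.0
tcp_pos: [0.4896, 0.181, 0.1062]
ee_rot: [[-0.001, -0.88, -0.474], [0.003, -0.474, 0.88], [-1.0, -0.001, 0.003]]
wrist_force: [-2.8, 4.2, -0.1]
gripper_width: 0.009
wrist red 4943 [0.5016 0.1609 0.1074] [0.4745 0.1409 0.1023] [0.5275 0.1819 0.1112]
wrist blue 5219 [0.5094 0.1611 0.1926] [0.4034 0.0155 0.0484] [0.5829 0.223  0.2068]
wrist yel 27399 [0.5331 0.1013 0.0791] [0.4704 0.0441 0.0611] [0.5987 0.1599 0.1784]
wrist orange 745 [0.5303 0.1079 0.0823] [0.5131 0.0802 0.0706] [0.556  0.1196 0.0879]
wrist n in a,b,z -0.0006023477457766657 -0.4016844877894621 0.9157779258349213 theta 0.41335559126017146
blue board edges s,t: [-0.1111 -0.0694] [0.4371 0.5979]
tcp t,s,z 0.516985965656499 -0.07297892354283733 0.10684944774467477 F a,b,z -1.2321727614200328 5.001900386602701 1.7115033363044352
```

```bash
python3 plan.py 0.41 0.035 0.9
```

```text
0.445 dx 1.4 dy -2.6 dz 4.8
0.48 dx 2.4 dy -4.5 dz 9.6
0.515 dx 3.6 dy -6.6 dz 14.3
0.55 dx 4.8 dy -8.9 dz 18.9
0.585 dx 6.1 dy -11.3 dz 23.4
0.62 dx 7.4 dy -13.8 dz 27.8
0.655 dx 8.9 dy -16.4 dz 32.1
0.69 dx 10.3 dy -19.2 dz 36.3
```

```bash
python3 -m creep '[[0,1.2,-2.3,3,0],[0,2.2,-4.1,8,0],[0,3.4,-6.4,13.5,0],[0,4.8,-8.9,18.9,0],[0,6.1,-11.3,23.4,0],[0,7.4,-13.8,27.8,0],[0,8.9,-16.4,32.1,0],[0,10.3,-19.2,36.3,0]]'; python3 plan.py 0.685 0.035 0.8;  python3 - <<'E'
from meas import *
tilt("wrist")
E
```

```text
time_s: 7.85
tcp_pos: [0.4999, 0.1619, 0.1434]
ee_rot: [[-0.001, -0.88, -0.474], [0.004, -0.474, 0.88], [-1.0, -0.001, 0.004]]
wrist_force: [-2.4, 4.3, 2.0]
gripper_width: 0.007
0.72 dx 1.9 dy -3.6 dz 4.1
0.755 dx 3.6 dy -6.6 dz 8.1
0.79 dx 5.3 dy -9.8 dz 11.9
0.825 dx 7.0 dy -13.0 dz 15.7
0.86 dx 8.8 dy -16.4 dz 19.3
0.895 dx 10.7 dy -19.9 dz 22.7
0.93 dx 12.6 dy -23.4 dz 26.0
0.965 dx 14.6 dy -27.1 dz 29.2
wrist red 4900 [0.5117 0.1425 0.142 ] [0.4848 0.1226 0.1333] [0.5374 0.1647 0.1472]
wrist blue 9564 [0.5473 0.0558 0.0466] [ 0.4141 -0.0143  0.0424] [0.6393 0.2039 0.2438]
wrist yel 17698 [0.5371 0.0935 0.0977] [0.4775 0.0397 0.0681] [0.6007 0.1414 0.2162]
wrist orange 889 [0.5532 0.093  0.0906] [0.5188 0.0721 0.0787] [0.5604 0.107  0.1065]
wrist n in a,b,z -0.001529394536735229 -0.6584430347816401 0.7526290127944142 theta 0.7187492093551273
blue board edges s,t: [-0.2575 -0.0966] [0.4377 0.5971]
tcp t,s,z 0.5170224958773333 -0.09495481887913249 0.14401034009434083 F a,b,z -1.6238129337012546 4.067502961301338 2.927920584456722
```

```bash
python3 -m creep '[[0,1.9,-3.5,4,0],[0,3.6,-6.6,8,0],[0,5.3,-9.8,11.7,0],[0,7,-13,15.3,0],[0,8.8,-16.4,18.8,0],[0,10.7,-19.9,22,0],[0,12.6,-23.4,25.2,0],[0,14.6,-27.1,28.2,0]]'; python3 plan.py 0.98 0.035 0.8;  python3 - <<'E'
from meas import *
tilt("wrist","5"); tilt("scene","5")
E
```

```text
time_s: 8.7
tcp_pos: [0.5151, 0.134, 0.1725]
ee_rot: [[0.0, -0.88, -0.474], [0.004, -0.474, 0.88], [-1.0, -0.002, 0.003]]
wrist_force: [-2.6, 3.3, 2.4]
gripper_width: 0.006
1.015 dx 2.4 dy -4.5 dz 3.0
1.05 dx 4.5 dy -8.4 dz 5.8
1.085 dx 6.7 dy -12.4 dz 8.4
1.12 dx 8.9 dy -16.5 dz 10.9
1.155 dx 11.1 dy -20.6 dz 13.3
1.19 dx 13.4 dy -24.8 dz 15.4
1.225 dx 15.7 dy -29.1 dz 17.4
1.26 dx 18.0 dy -33.5 dz 19.2
wrist red 4766 [0.5259 0.1159 0.1699] [0.4992 0.0971 0.1576] [0.5512 0.137  0.1764]
wrist blue 17478 [0.5674 0.0187 0.0454] [ 0.4302 -0.0506  0.0415] [0.6584 0.1765 0.2734]
wrist yel 11358 [0.5434 0.0809 0.1131] [0.4887 0.0341 0.0722] [0.6038 0.1215 0.2452]
wrist orange 57 [0.5493 0.0751 0.1033] [0.5278 0.0101 0.0433] [0.6603 0.0898 0.1228]
wrist n in a,b,z -0.0035788346662178894 -0.8745493552474981 0.4849233106158314 theta 1.0645172997492558
blue board edges s,t: [-0.2983 -0.1324] [0.4382 0.5969]
tcp t,s,z 0.5172570896964918 -0.12673425841167976 0.17289430313160778 F a,b,z -1.0666303365197898 0.800367033575877 1.730681383337754
scene red 138 [0.5245 0.1152 0.1704] [0.5014 0.1005 0.1601] [0.5474 0.1337 0.1768]
scene blue 1142 [ 0.5868 -0.0061  0.0456] [ 0.4514 -0.0737  0.0403] [0.6682 0.1786 0.3349]
scene yel 929 [0.5447 0.0786 0.1076] [0.4893 0.0359 0.0746] [0.6011 0.1204 0.1389]
scene n in a,b,z -0.002982065482913465 -0.8394161197694104 0.5434810807716511 theta 0.9962148789645993
blue board edges s,t: [-0.3258 -0.1373] [0.4478 0.5849]
tcp t,s,z 0.5172473506388627 -0.1265806063660387 0.17251055602975232 F a,b,z 0.3319581527505078 0.5325560813471386 0.5295621868163284
```

View pics/wrist_5.png

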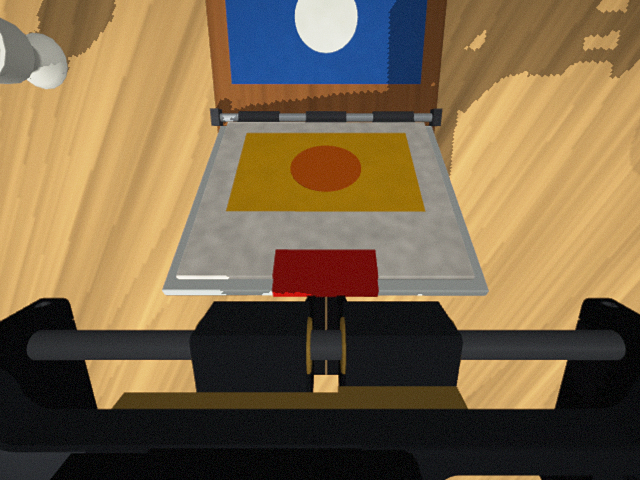

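View pics/scene_5.png

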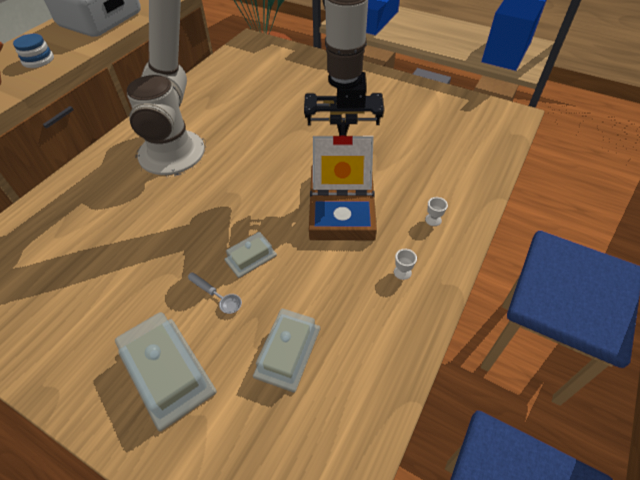

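```bash
python3 -m creep '[[0,2.4,-4.4,3,0],[0,4.5,-8.3,5.7,0],[0,6.7,-12.3,8.2,0],[0,8.9,-16.4,10.6,0],[0,11.1,-20.5,12.9,0],[0,13.4,-24.7,15,0],[0,15.7,-29,17,0],[0,18,-33.4,18.8,0]]'; python3 plan.py 1.27 0.035 0.8;  python3 - <<'E'
from meas import *
tilt("wrist","6")
E
```

```text
time_s: 9.6
tcp_pos: [0.5335, 0.0998, 0.1912]
ee_rot: [[0.001, -0.881, -0.474], [0.003, -0.474, 0.881], [-1.0, -0.002, 0.003]]
wrist_force: [-1.0, 0.7, -0.4]
gripper_width: 0.002
1.305 dx 2.8 dy -5.1 dz 1.6
1.34 dx 5.1 dy -9.6 dz 3.0
1.375 dx 7.6 dy -14.0 dz 4.3
1.41 dx 10.0 dy -18.6 dz 5.3
1.445 dx 12.5 dy -23.1 dz 6.2
1.48 dx 14.9 dy -27.7 dz 6.9
1.515 dx 17.4 dy -32.3 dz 7.5
1.55 dx 19.9 dy -36.9 dz 7.8
wrist red 4159 [0.543  0.0835 0.1876] [0.5177 0.067  0.1725] [0.5675 0.1023 0.1943]
wrist blue 21412 [ 0.5849 -0.0022  0.0453] [ 0.4479 -0.0781  0.0423] [0.6735 0.1412 0.2917]
wrist yel 7068 [0.5524 0.0654 0.1236] [0.5016 0.0275 0.0756] [0.6072 0.097  0.2641]
wrist orange 30 [0.5462 0.0627 0.1306] [ 0.5383 -0.0583  0.0438] [0.6623 0.0699 0.1327]
wrist n in a,b,z -0.003128185000285999 -0.9796211919333832 0.20082961627614188 theta 1.3685906060953843
blue board edges s,t: [-0.3298 -0.1743] [0.4382 0.5967]
tcp t,s,z 0.5172024906833951 -0.16554575251081738 0.19149814218816213 F a,b,z 0.43423295333428863 0.8236168961065864 -0.5452614039026794
```

```bash
python3 -m creep '[[0,2.6,-4.9,1.4,0],[0,5,-9.3,2.6,0],[0,7.5,-13.9,3.6,0],[0,9.9,-18.4,4.6,0],[0,12.4,-23,5.4,0],[0,14.9,-27.6,6,0],[0,17.4,-32.3,6.5,0],[0,19.9,-36.9,7,0]]'; 
cat > plan2.py <<'E'
# face mode: given rho, h, theta list, absolute tcp -> relative to the measured pose
import sys
from meas import *
th0,d,rho,press=map(float,sys.argv[1:5]); rho1=float(sys.argv[5]) if len(sys.argv)>5 else rho
S0,h=-.223,.011
st=sense();p=st["tcp_pos"]
for i in range(1,9):
    t=th0+d*i; r=rho+(rho1-rho)*i/8
    s=S0+r*np.cos(t)+(.004-press)*np.sin(t)+h; z=.049+r*np.sin(t)-(.004-press)*np.cos(t)+.019
    q=.517*a+s*b-p[:2]
    print(round(t,3),"dx %.1f dy %.1f dz %.1f"%(q[0]*1e3,q[1]*1e3,(z-p[2])*1e3))
E
python3 - <<'E'
from meas import *
tilt("wrist","7"); tilt("scene","7")
E
python3 plan2.py 1.56 0.035 0.132 0.001
```

```text
time_s: 10.45
tcp_pos: [0.554, 0.0622, 0.1983]
ee_rot: [[0.001, -0.881, -0.473], [0.003, -0.473, 0.881], [-1.0, -0.002, 0.002]]
wrist_force: [0.2, 1.3, -0.7]
gripper_width: 0.007
wrist red 2887 [0.5623 0.0479 0.1938] [0.5383 0.0335 0.1776] [0.5854 0.0641 0.2007]
wrist blue 17810 [ 0.5897 -0.0023  0.0453] [ 0.4678 -0.078   0.0423] [0.6731 0.1038 0.2994]
wrist yel 4316 [0.562  0.0493 0.1237] [0.4594 0.0191 0.0432] [0.6117 0.1595 0.2717]
wrist orange 100 [0.5598 0.0463 0.1987] [ 0.538  -0.0513  0.0446] [0.6505 0.0647 0.2002]
wrist n in a,b,z 0.007987131322430785 0.9162421652689284 0.4005452537685892 theta -1.1586705384435532
blue board edges s,t: [-0.3296 -0.2153] [0.4384 0.5968]
tcp t,s,z 0.5172471885967888 -0.2084594021462075 0.19836057324346668 F a,b,z -1.0122246390350313 -0.648469947264558 0.034162409634069774
scene red 54 [0.5608 0.0479 0.1954] [0.5423 0.0345 0.1915] [0.5821 0.0589 0.2024]
scene blue 1153 [ 0.5871 -0.0064  0.0457] [ 0.4608 -0.0739  0.04  ] [0.6676 0.1813 0.4917]
blue board edges s,t: [-0.3264 -0.1973] [0.4463 0.5849]
tcp t,s,z 0.5172330764078948 -0.20823903425413542 0.1983956003981847 F a,b,z 0.46693501633417955 0.7909752039781014 -0.2279892899966728
1.595 dx 1.7 dy -3.6 dz 1.6
1.63 dx 3.9 dy -7.7 dz 1.6
1.665 dx 6.0 dy -11.7 dz 1.3
1.7 dx 8.2 dy -15.8 dz 0.9
1.735 dx 10.4 dy -19.8 dz 0.3
1.77 dx 12.6 dy -23.8 dz -0.4
1.805 dx 14.7 dy -27.8 dz -1.3
1.84 dx 16.9 dy -31.8 dz -2.4
```

View pics/wrist_7.png

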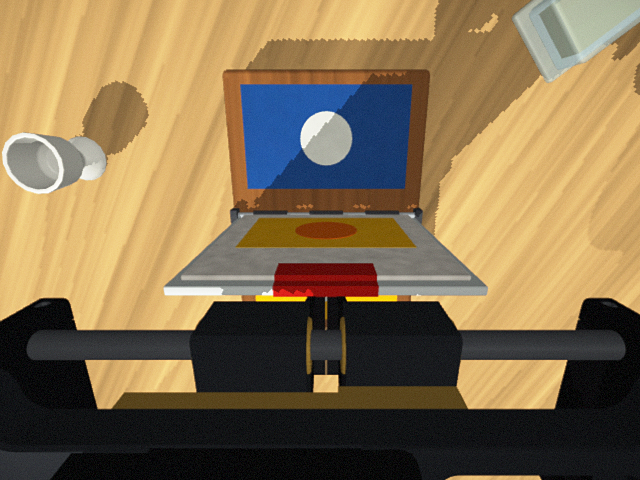

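View pics/scene_7.png

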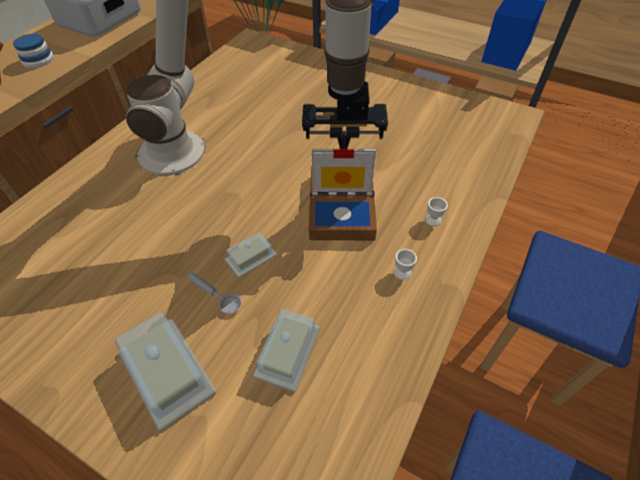

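```bash
python3 -m creep '[[0,1.8,-3.6,0.5,0],[0,4,-7.7,0.5,0],[0,6.1,-11.8,0.2,0],[0,8.3,-15.8,-0.3,0],[0,10.5,-19.8,-1.2,0],[0,12.6,-23.8,-2.3,0],[0,14.7,-27.7,-3.7,0],[0,16.8,-31.5,-5.3,0]]'; 
python3 - <<'E'
from meas import *
tilt("scene","8")
E
python3 plan2.py 1.84 0.04 0.129 0.001
```

```text
time_s: 11.35
tcp_pos: [0.5713, 0.03, 0.1932]
ee_rot: [[0.002, -0.881, -0.473], [0.003, -0.473, 0.881], [-1.0, -0.003, 0.002]]
wrist_force: [0.4, 0.7, 0.6]
gripper_width: 0.003
scene red 60 [0.5799 0.0135 0.1931] [0.5596 0.0001 0.1838] [0.5998 0.0263 0.1964]
scene blue 1145 [ 0.5874 -0.0069  0.0457] [ 0.4758 -0.0728  0.0409] [0.668  0.1482 0.4752]
blue board edges s,t: [-0.3263 -0.244 ] [0.4477 0.5845]
tcp t,s,z 0.5171141488161024 -0.24481511104686549 0.19280920495937168 F a,b,z 0.28917153547298935 0.048140454529129045 -0.016574794890836464
1.88 dx 1.6 dy -3.2 dz -1.0
1.92 dx 3.9 dy -7.5 dz -2.6
1.96 dx 6.2 dy -11.8 dz -4.3
2.0 dx 8.5 dy -16.0 dz -6.3
2.04 dx 10.7 dy -20.2 dz -8.4
2.08 dx 12.9 dy -24.2 dz -10.7
2.12 dx 15.1 dy -28.2 dz -13.2
2.16 dx 17.1 dy -32.1 dz -15.9
```

View pics/scene_8.png

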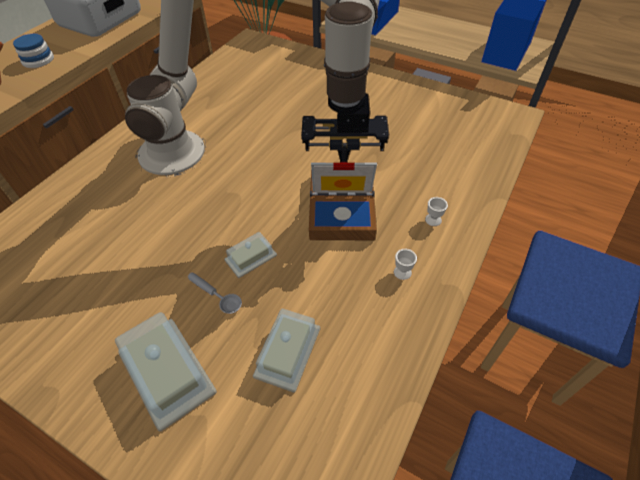

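```bash
python3 -m creep '[[0,1.6,-3.2,-1,0],[0,3.9,-7.5,-2.6,0],[0,6.2,-11.8,-4.4,0],[0,8.5,-16,-6.4,0],[0,10.7,-20.2,-8.6,0],[0,12.9,-24.2,-11,0],[0,15.1,-28.2,-13.6,0],[0,17.1,-32.1,-16.4,0]]'; python3 plan2.py 2.15 0.04 0.129 0.001
```

```text
time_s: 12.2
tcp_pos: [0.5887, -0.0029, 0.1763]
ee_rot: [[0.002, -0.881, -0.472], [0.002, -0.472, 0.881], [-1.0, -0.002, 0.001]]
wrist_force: [-0.8, -0.7, 0.5]
gripper_width: 0.01
2.19 dx 1.3 dy -2.4 dz -1.5
2.23 dx 3.3 dy -6.1 dz -4.4
2.27 dx 5.2 dy -9.7 dz -7.6
2.31 dx 7.1 dy -13.2 dz -10.9
2.35 dx 8.9 dy -16.6 dz -14.4
2.39 dx 10.7 dy -19.8 dz -18.0
2.43 dx 12.4 dy -23.0 dz -21.7
2.47 dx 14.0 dy -25.9 dz -25.6
```

```bash
python3 -m creep '[[0,1.5,-2.7,-1.8,0],[0,3.3,-6.1,-4.6,0],[0,5.2,-9.7,-7.7,0],[0,7.1,-13.2,-11,0],[0,8.9,-16.6,-14.5,0],[0,10.7,-19.8,-18.1,0],[0,12.4,-23,-21.9,0],[0,14,-25.9,-25.8,0]]'; python3 - <<'E'
from meas import *
tilt("scene","9")
E
python3 plan2.py 2.46 0.04 0.129 0.001
```

```text
time_s: 13.0
tcp_pos: [0.6028, -0.0291, 0.1501]
ee_rot: [[0.001, -0.882, -0.472], [0.002, -0.472, 0.882], [-1.0, -0.002, 0.001]]
wrist_force: [0.6, 0.7, 0.1]
gripper_width: 0.008
scene red 60 [ 0.6133 -0.0512  0.1412] [ 0.5938 -0.0654  0.1315] [ 0.6357 -0.0352  0.1462]
scene blue 1119 [ 0.5977 -0.0159  0.046 ] [ 0.5068 -0.1058  0.0402] [0.6919 0.0498 0.3115]
scene yel 353 [0.5264 0.0744 0.0461] [ 0.459  -0.0881  0.0411] [0.6593 0.1517 0.2368]
scene n in a,b,z 0.058976971383304294 0.7070338413994661 0.7047161584371167 theta -0.7870398711221925
blue board edges s,t: [-0.3483 -0.2552] [0.4474 0.5844]
tcp t,s,z 0.5166671429567803 -0.3116482231814358 0.14934959910621662 F a,b,z 0.8264696421927321 -0.05542521744154505 0.016449235364910567
2.5 dx 1.2 dy -1.5 dz -1.7
2.54 dx 2.7 dy -4.2 dz -5.9
2.58 dx 4.1 dy -6.8 dz -10.1
2.62 dx 5.4 dy -9.3 dz -14.5
2.66 dx 6.6 dy -11.5 dz -18.9
2.7 dx 7.7 dy -13.7 dz -23.5
2.74 dx 8.8 dy -15.6 dz -28.2
2.78 dx 9.8 dy -17.4 dz -32.9
```

View pics/scene_9.png

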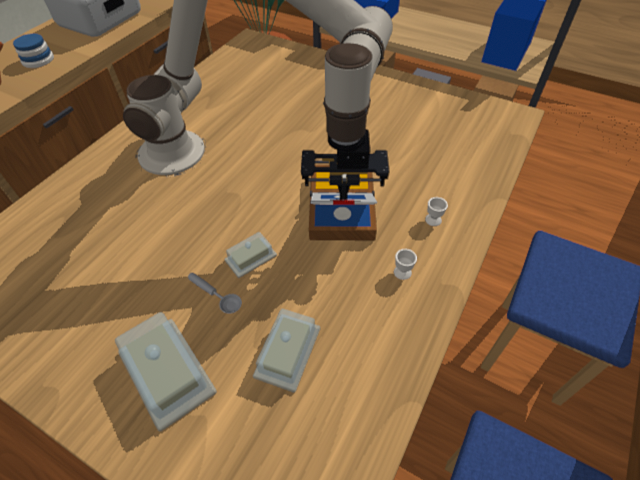

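```bash
python3 -m creep '[[0,1,-1.7,-2,0],[0,2.5,-4.2,-6,0],[0,3.9,-6.8,-10.2,0],[0,5.2,-9.2,-14.6,0],[0,6.4,-11.5,-19,0],[0,7.5,-13.6,-23.6,0],[0,8.6,-15.6,-28.3,0],[0,9.6,-17.4,-33,0]]'; python3 plan2.py 2.77 0.04 0.129 0.001
```

```text
time_s: 13.85
tcp_pos: [0.6123, -0.047, 0.1159]
ee_rot: [[0.0, -0.882, -0.472], [0.002, -0.472, 0.882], [-1.0, -0.001, 0.002]]
wrist_force: [-0.4, 0.2, 0.0]
gripper_width: 0.011
2.81 dx 0.8 dy -1.1 dz -3.0
2.85 dx 1.6 dy -2.6 dz -7.9
2.89 dx 2.3 dy -3.9 dz -12.8
2.93 dx 2.9 dy -5.0 dz -17.8
2.97 dx 3.4 dy -6.0 dz -22.9
3.01 dx 3.9 dy -6.8 dz -28.0
3.05 dx 4.2 dy -7.4 dz -33.1
3.09 dx 4.4 dy -7.8 dz -38.2
```

```bash
python3 -m creep '[[0,0.6,-1.1,-3,0],[0,1.4,-2.6,-8,0],[0,2.1,-3.9,-13,0],[0,2.7,-5,-18,0],[0,3.2,-6,-23,0],[0,3.7,-6.8,-28,0],[0,4,-7.4,-33,0],[0,4.2,-7.8,-37,0]]'; python3 - <<'E'
from meas import *
tilt("scene","10")
tilt("wrist","10")
E
```

```text
time_s: 14.65
tcp_pos: [0.6166, -0.0549, 0.0784]
ee_rot: [[0.0, -0.882, -0.472], [0.002, -0.472, 0.882], [-1.0, -0.001, 0.002]]
wrist_force: [0.5, 0.3, 0.4]
gripper_width: 0.007
scene red 117 [ 0.6265 -0.0731  0.0602] [ 0.6023 -0.0919  0.0556] [ 0.649  -0.0533  0.0655]
scene blue 390 [ 0.5986 -0.0445  0.0583] [ 0.5363 -0.1304  0.0527] [0.7055 0.0281 0.2405]
scene yel 250 [0.4805 0.0833 0.046 ] [ 0.4466 -0.092   0.0421] [0.61   0.1258 0.2339]
scene n in a,b,z 0.9432894319235955 0.2550842585858467 0.21245486260137653 theta -0.8763249908479251
blue board edges s,t: [-0.3791 -0.2678] [0.463 0.569]
tcp t,s,z 0.5165364543111564 -0.3404567013490677 0.07774659947065911 F a,b,z 0.6303144312655689 0.3391933325821227 -1.217729995615804
wrist red 3333 [ 0.6278 -0.0741  0.0589] [ 0.6018 -0.0939  0.0536] [ 0.6539 -0.0537  0.061 ]
wrist blue 5015 [ 0.6313 -0.0728  0.1637] [ 0.5305 -0.1278  0.054 ] [0.7098 0.0075 0.1785]
wrist yel 44 [ 0.6351 -0.08    0.1492] [ 0.6273 -0.0855  0.1475] [ 0.6366 -0.0766  0.1504]
wrist n in a,b,z 0.025944426767733043 -0.12609349513920956 0.991679039409058 theta 0.12647284820048288
blue board edges s,t: [-0.3787 -0.2764] [0.4367 0.5976]
tcp t,s,z 0.516541693625477 -0.3404543510330813 0.07810136802142442 F a,b,z 0.009566647318627303 -0.4001933565356006 0.07823275372550467
```

View pics/scene_10.png

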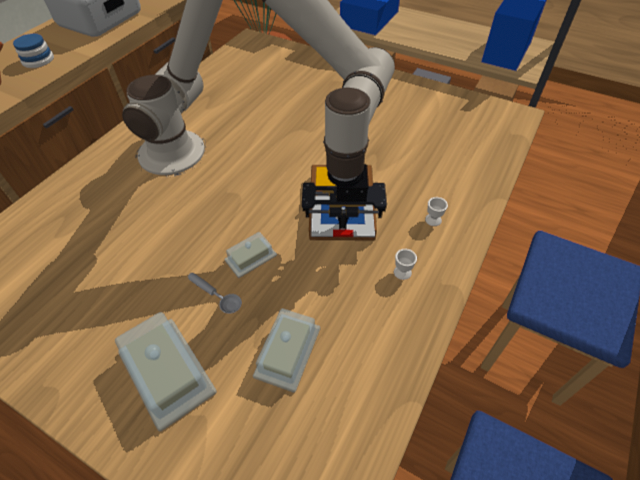

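View pics/wrist_10.png

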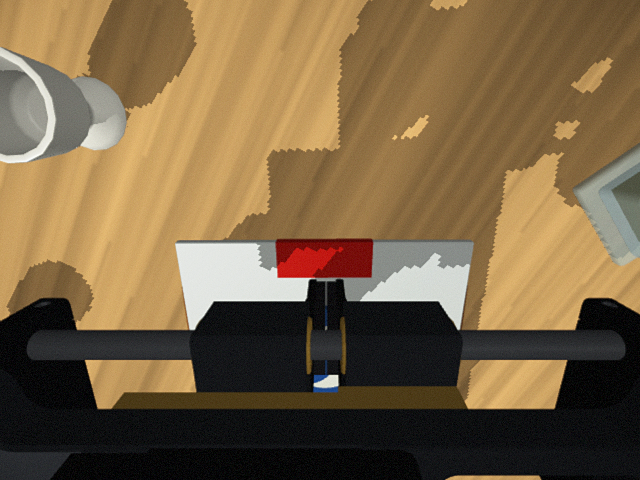

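```bash
python3 -m creep '[[0,0,0,-2,0],[0,0,0,-4,0],[0,0,0,-5,0],[0,0,0,-6,0],[0,0,0,-6.5,0],[0,0,0,-7,0],[0,0,0,-7.5,0],[0,0,0,-8,0]]'
```

```text
time_s: 15.55
tcp_pos: [0.6164, -0.0549, 0.0722]
ee_rot: [[-0.0, -0.881, -0.472], [0.001, -0.472, 0.881], [-1.0, -0.001, 0.001]]
wrist_force: [-4.3, 1.2, 12.4]
gripper_width: 0.001
```

```bash
python3 -m creep '[[0,0,0,-1.5,0],[0,0,0,-1.5,0],[0,0,0,0,0],[0,0,0,5,0],[0,0,0,20,0],[0,0,0,50,0],[0,0,0,90,0],[0,0,0,130,0]]'
python3 -m creep '[[0,-20,40,20,0],[0,-50,70,40,0],[0,-80,110,40,0],[0,-110,150,40,0],[0,-140,190,40,0],[0,-160,210,40,0],[0,-160,210,40,0],[0,-160,210,40,0]]'
python3 - <<'E'
from meas import *
for n in("scene","side"):
    p,w,o=meas(n,"11")
    if "blue" in o:
        q=o["blue"];q=q[q[:,2]<.08];c=q.mean(0);v=np.linalg.svd(q-c,full_matrices=False)[2];nn=v[2]*np.sign(v[2,2]);print("tilt b",nn[:2]@b,nn)
    q=w[(w[...,2]>.03)&(w[...,2]<.075)&(abs(w[...,0]-.56)<.17)&(abs(w[...,1]-.04)<.18)];q=q[abs(q[:,:2]@a-.517)<.1]
    s=q[:,:2]@b;t=q[:,:2]@a;print(np.percentile(s,[.5,99.5]),np.percentile(t,[.5,99.5]))
    print([(round(x,3),round(float(np.median(q[abs(s-x)<.005,2])),4)) for x in np.arange(-.37,-.1,.02) if (abs(s-x)<.005).sum()>5])
E
```

```text
time_s: 16.35
tcp_pos: [0.616, -0.055, 0.2031]
ee_rot: [[-0.002, -0.881, -0.472], [0.001, -0.472, 0.881], [-1.0, 0.001, 0.002]]
wrist_force: [0.8, 0.3, 0.1]
gripper_width: 0.004
time_s: 17.15
tcp_pos: [0.4557, 0.1555, 0.2433]
ee_rot: [[-0.001, -0.881, -0.474], [0.002, -0.474, 0.881], [-1.0, 0.0, 0.002]]
wrist_force: [-0.5, 0.1, 0.3]
gripper_width: 0.011
scene red 118 [ 0.6257 -0.074   0.0534] [ 0.6023 -0.0914  0.0478] [ 0.6497 -0.0573  0.0575]
scene blue 779 [ 0.5945 -0.0137  0.0538] [ 0.3961 -0.0716  0.0481] [0.6563 0.1684 0.4874]
scene yel 967 [0.53   0.1081 0.0459] [0.4474 0.0398 0.0407] [0.6074 0.1788 0.0506]
tilt b 0.007779575347409566 [-0.0035  0.0069  1.    ]
[-0.3718 -0.1033] [0.4333 0.601 ]
[(np.float64(-0.37), 0.0524), (np.float64(-0.35), 0.0533), (np.float64(-0.33), 0.053), (np.float64(-0.31), 0.0535), (np.float64(-0.29), 0.0535), (np.float64(-0.27), 0.0532), (np.float64(-0.25), 0.0532), (np.float64(-0.23), 0.0513), (np.float64(-0.21), 0.046), (np.float64(-0.19), 0.0454), (np.float64(-0.17), 0.0462), (np.float64(-0.15), 0.0462), (np.float64(-0.13), 0.0461), (np.float64(-0.11), 0.0455)]
side blue 210 [ 0.6067 -0.019   0.0545] [ 0.5397 -0.0548  0.0505] [0.6583 0.0307 0.059 ]
side yel 1062 [0.5225 0.11   0.0464] [0.4544 0.0387 0.0409] [0.6099 0.1718 0.0516]
tilt b -0.0004210690722372064 [0.0021 0.0006 1.    ]
[-0.3697 -0.1032] [0.4361 0.6033]
[(np.float64(-0.37), 0.054), (np.float64(-0.35), 0.0545), (np.float64(-0.33), 0.0544), (np.float64(-0.31), 0.0544), (np.float64(-0.29), 0.0542), (np.float64(-0.27), 0.0541), (np.float64(-0.25), 0.0542), (np.float64(-0.23), 0.0519), (np.float64(-0.21), 0.0462), (np.float64(-0.19), 0.0464), (np.float64(-0.17), 0.0463), (np.float64(-0.15), 0.0466), (np.float64(-0.13), 0.0462), (np.float64(-0.11), 0.0453)]
```

View pics/scene_11.png

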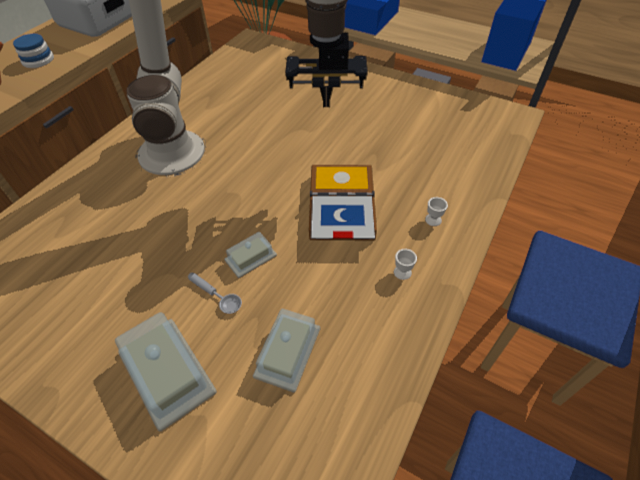

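The scene view shows the supper face up (moon at (343,215), red tab at (343,235)), with the leaf flat within 0.01 rad. The block's edge is at s=-0.103, which is where it should be, and the other objects haven't moved. Handing in.

```bash
python3 -c "
from station import *
print(finish_job())"
```

```text
the job is handed in; nothing more can be done
None
```

The menu board now shows supper, with the leaf lying flat on the far side, and I've handed the job in. It took about 17 s of robot time.

**How it went:** I kept the fingers shut and pushed the red-tabbed edge from outside with about 7 N, lifting it by friction alone. I guided it in small steps up and over the spine. Then I pressed it down from above with about 12 N and withdrew straight up.

**Last checks:**
- **Leaf:** it is flat to within 0.01 rad in both the scene and side cameras, with the blue moon picture facing up.
- **Board:** it is within about 1–2 mm of where it stood, which is as fine as the cameras can measure.
- **Other things:** the egg cups, butter dishes and spoon appear unmoved in the scene picture. I did not re-measure their positions.

**Disagreements:** partway up, the wrist camera read the leaf up to 0.09 rad steeper than the fingertip position implied. At 1.0 rad, the scene camera agreed with the fingertip. While the leaf was going down, the force readings were close to noise, so I checked that it was following from the red tab's position in the pictures.

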